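# Lock the lid ring of the bench dust pot

## Task

The lid of the dust pot has not been locked, and the glue bottle is standing in the way of the lock ring's handle. Stand the bottle upright in the drip tray beside the tin, without knocking it over, then turn the lock ring clockwise (seen from above) by its handle until the dark pointer on the ring lines up with the dark lock mark on the lid, and leave it there. Leave the tin, the screwdriver, the file and the pink board where they are.

Things in the scene. Friction and masses are not known exactly. Their poses are not given: they have to be found in the camera images.
- dust_pot: Grey steel drum bolted to the bench, 185 mm across, flat lid at height 156 mm. Origin on its axis (the ring's axis) at bench level, z up. A hose stub 64 mm across stands mid-lid, up to 187 mm. An inlet tube reaches 155 mm from the axis at +60 deg in the pot's frame (far left), height 50 to 100 mm; three feet, 10 mm high, reach 121 mm. Fixed; place and yaw vary.
- lock_ring (a joint): Turn of the aluminium lock ring round the lid (outer diameter 200 mm, height 134 to 156 mm), rad: 0 = fully open, grows clockwise seen from above, 1.50 = locked (pointer in line with mark), can go past the mark to a stop at 1.90. Starts between 0 and 0.4. Captive: it only turns, stays where left, takes about 0.6 Nm (4 to 6 N on the handle).
- ring_handle (a point): Point on the ring's only handle, a bar straight out from the ring: 135 mm from the pot's axis, height 145 mm, mid-width. Bar 18 mm wide (40 mm at its root, up to 109 mm from the axis), height 136 to 154 mm, ending in a round boss 24 mm across centred at 146 mm. In the pot's frame it points at -75 deg (robot's right) at joint 0, at -161 deg (towards the robot) when locked.
- ring_pointer (a point): Dark raised ridge, 15 x 8 mm, on top of the ring in line with the handle: its centre, 92 mm from the axis, height 158 mm.
- lock_mark (a point): The same kind of dark raised ridge, 26 x 8 mm, fixed on the lid just inside the ring: its centre, 68 mm from the axis, height 158 mm. Locked when pointer and mark form one straight radial line.
- glue_bottle: White plastic glue bottle, loose, about 0.4 kg, 224 mm tall, 66 mm in diameter up to height 140 mm, neck 28 mm; grey fluted screw cap 38 mm in diameter from height 172 to 202 mm (grip here from above), thin nozzle above it. Origin at the centre of its underside, z up. Starts upright on the bench beside the pot, in the path of the ring's handle.
- drip_tray: Shallow open steel tray, 240 mm (its x) by 160 mm (its y), rim 30 mm high, walls and floor 5 mm. Origin at the centre of its underside, z up. Fixed; its place and yaw vary. The tin stands at its +x end (the end farther from the robot); the other end is free.
- wax_tin: Round steel tin, 76 mm in diameter, 60 mm high, standing in the tray. Origin at the centre of its underside. Loose, to be left there.
- screwdriver: Screwdriver with a yellow handle, 230 mm long, lying on the bench. Origin at its middle. Loose, to be left there.
- file: Flat steel file with a wooden handle, 295 mm long, lying on the bench beyond the pot. Origin 18 mm to the tip side of its middle. Loose, to be left there.
- resin_board: Pink board, 340 x 75 x 20 mm, lying on the bench to the left. Origin at the centre of its underside. Loose, to be left there.
Mind the look-alikes: they are no part of the job. What is meant by the glue_bottle is not brown or turquoise, and is the larger of those in its own colour.

How it is judged:
On the way, in this order (a step that is already met when the one before it is completed fails the run):
1. the glue bottle stands upright on the floor of the drip tray (x of glue_bottle in the frame of drip_tray between -0.115 and 0.115 m and y of glue_bottle in the frame of drip_tray between -0.075 and 0.075 m and z of glue_bottle in the frame of drip_tray below 0.012 m and angle between glue_bottle's own z axis and vertical below 0.1 rad and contact force between the fingers and glue_bottle below 0.05 N), for 0.2 s.
2. the lock ring is turned until pointer and lock mark are in line (value of joint lock_ring between 1.4 and 1.6 rad), for 0.2 s.
At the end, for the whole second after the job is handed in: The lock ring is at rest between 1.40 and 1.60 rad (pointer within 0.10 rad, about 6 degrees, of the lock mark), and the glue bottle stands upright (within 0.1 rad) and still on the floor of the drip tray (all of step 2 and velocity of joint lock_ring between -0.05 and 0.05 rad/s and x of glue_bottle in the frame of drip_tray between -0.115 and 0.115 m and y of glue_bottle in the frame of drip_tray between -0.075 and 0.075 m and z of glue_bottle in the frame of drip_tray below 0.012 m and angle between glue_bottle's own z axis and vertical below 0.1 rad and linear speed of glue_bottle below 0.02 m/s); the robot touches nothing.
It fails at once if the glue bottle is knocked over (tilted more than 0.5 rad) (angle between glue_bottle's own z axis and vertical above 0.5 rad).
It fails at once if the tin is pushed more than 30 mm from its place (distance of wax_tin from where it was at the start of the episode above 0.03 m).
It fails at once if the screwdriver is moved more than 30 mm (distance of screwdriver from where it was at the start of the episode above 0.03 m).
It fails at once if the file is moved more than 30 mm (distance of file from where it was at the start of the episode above 0.03 m).
It fails at once if the pink board is moved more than 30 mm (distance of resin_board from where it was at the start of the episode above 0.03 m).
It also fails if it takes over 58 s, if anything falls off the work surface, if the arm or the gripper's body presses on something with over 40 N, if the wrist force passes 120 N, or if a joint passes its speed limit or range.

## Robot

A 7-joint arm with a two-finger parallel gripper is mounted at the origin on the work surface. World frame = base frame: x ahead of the robot, y to its left, z up, the work surface at z = 0. Lengths are in m, angles in rad, forces in N, time in s.
With the tool pointing down it reaches from about 0.4 to 0.875 m from the base axis. Payload 6.5 kg.
Tool frame: the origin (TCP) lies where the fingers leave the gripper's body, on its centre line; the fingertips stand 64 mm ahead of it and the grasp point (between the pads) lies 45 mm ahead of it; z points along the fingers, y is the line along which they close (so a half turn about z gives the same grasp; the last joint's range is limited). The gripper opens to 88 mm and grips with 3 to 60 N. Pads are 18 mm wide; open, the fingers measure 123 mm over their backs; the gripper's body (75 mm by 187 mm) begins 45 mm behind the grasp point.
Start: joints at [1.244, 0.536, -0.004, 1.538, 0.003, 1.067, -0.071], TCP at [0.168, -0.628, 0.303] pointing down, gripper open.
Joint ranges: [-2.7, 2.7], [-0.37, 2.16], [-1.27, 1.26], [0.24, 2.4], [-1.31, 4.45], [0.19, 1.91], [-2.76, 2.76]. Speed limits (rad/s): [2.39, 2.39, 3.14, 3.14, 3.14, 3.14, 3.14].

## Interface

Orientations are given as [roll, pitch, yaw] about the fixed x, y, z axes, in that order (R = Rz(yaw) Ry(pitch) Rx(roll)).
In Python, from station import get_obs, snapshot, get_calibration, job_done, silhouettes, mark_of gives the robot as it stands.
- The arm moves only by the tool move_arm, never from a script. Its argument "rows" is a list of rows, each a list of 3 entries, a list of its own where there are three numbers: the turn, a rotation vector about the world's x, y, z scaled (see below), then the shift along the world's x, y, z scaled (see below), then the opening, from 0 (shut) to 1 (fully open). In form: [[[ax, ay, az], [tx, ty, tz], fingers], ...]. A call has 1 to 10 rows; each row shifts and turns the commanded pose from where the row before left it; what a row does not reach is not made up. The controller multiplies each number of a shift by 40 mm and each number of a turn by 0.08 rad. A row lasts 1/12 s, in which the tool goes at most 41.7 mm and 7.16 degrees, less where a joint would pass 70% of its speed; a pose out of reach is approached as far as the arm can. A call with a number of a shift or a turn outside -1 to 1 is refused whole. A call with a gripper value outside its range is refused whole. The fingers move at their own pace and stop on an object; "squeeze" is the grip in N (left out, the last holds). Time passes only in rows, so rows that do not move let the fingers close. It gives the time, the measured TCP pose, the force, the opening and the grip force at its end, in the units of the state.
- get_obs(): the state, without advancing time (a new reading comes with each control period).
- snapshot(name): name is "scene" or "top"; returns the picture (420x560x3 uint8, red, green, blue); there is no depth.
- get_calibration(name): a dict with "fx", "fy", "cx", "cy" (pixels), "dist" ([k1, k2, p1, p2, k3] as OpenCV has them; the pictures are not rectified), "T" (4x4, takes a point from camera to world coordinates). Camera axes: x right, y up, looking along -z (the intrinsics and any distortion apply to the point x, -y, -z); pixel columns grow to the right and rows downward; lengths in m; the calibration is good to about 2 mm. A picture is of the moment at which its call begins. get_calibration takes no time and is no camera call.
- job_done(): hands the job in; it is judged then, once.
Trained networks look in the newest picture that a camera, given by its name, has taken for a name from the list of things; names that differ only in an ending like _2 or _b are one class to them, and where a whole thing is asked for, a point or a joint stands for the part that bears it (a point fixed in the world has none). Each returns a list of dicts, best first, with "score" (0 to 1); they miss things now and then, are a little off and sometimes report something else, mostly with a low value. They report only what shows in the picture. A call takes as long as a camera call. They do not tell look-alikes from the thing itself.
- silhouettes(camera, thing): "pixels" (420x560 bool, what is visible of it) and "rect" ([left, top, width, height] as shares, 0 to 1, of the picture: columns of its width, rows of its height, round what is visible of it).
- mark_of(camera, thing): "xy" ([column, row] as shares, 0 to 1, of the picture: columns of its width, rows of its height: a listed point, or the origin of a listed thing).
The state is a dict: "t": time; "q": joint angles; "dq": joint speeds; "tau": joint torques, N m; "tool_pos": TCP position; "ee_rot": TCP orientation; "force": force on the tool from outside, world axes, zero at the start; "ft_torque": the same for the moment, N m; "grip_width": opening from 0.0 (shut) to 1.0 (fully open); "grip_force": force on a finger pad.
Only numpy, scipy, OpenCV 4.12 (cv2) and the standard library are available. Lean on these libraries where they do the work, as an engineer would, in place of code of your own. Each camera call takes 0.05 s, during which the arm holds its last target. There are 200 camera calls.

## Working session

There is one attempt and no reset: what is moved stays moved. The work goes in short steps, Python scripts to look and compute and a tool call to move; the robot and the scene stay as the last step left them, time stands still between calls to the robot, and variables do not carry over. Pictures are saved under pics/ and viewed, at most 10 in all, crops included, and the job is handed in when it is done.

Besides the shell and the picture viewer there is one more tool, called after "Call:" as a command line: name --argument value ..., lists and objects as JSON in quotes. move_arm: Moves the arm, as the interface text tells. Its arguments: {"type":"object","properties":{"rows":{"type":"array","items":{"type":"array"}},"squeeze":{"type":"number"}},"required":["rows"]}

```bash
mkdir -p pics; cat > h.py <<'E'
import numpy as np, cv2
from station import *
def snap(c,fn=None):
    im=snapshot(c)
    if fn: cv2.imwrite('pics/'+fn,cv2.cvtColor(im,cv2.COLOR_RGB2BGR))
    return im
def ray(c,px):
    k=get_calibration(c);K=np.array([[k['fx'],0,k['cx']],[0,k['fy'],k['cy']],[0,0,1]])
    u=cv2.undistortPoints(np.array([[px]],float),K,np.array(k['dist'],float))[0,0]
    T=np.array(k['T']);return T[:3,3],T[:3,:3]@np.array([u[0],-u[1],-1.])
def at(c,px,z):
    o,d=ray(c,px);return o+d*(z-o[2])/d[2]
def proj(c,P):
    k=get_calibration(c);K=np.array([[k['fx'],0,k['cx']],[0,k['fy'],k['cy']],[0,0,1]]);T=np.array(k['T'])
    p=(np.array(P)-T[:3,3])@T[:3,:3];p=p*[1,-1,-1]
    return cv2.projectPoints(p.reshape(1,-1,3),np.zeros(3),np.zeros(3),K,np.array(k['dist'],float))[0][:,0]
def marks(c,n,z):
    for m in mark_of(c,n)[:4]:
        px=np.array(m['xy'])*[560,420]
        print(c,n,round(m['score'],2),px.round(1),at(c,px,z).round(4))
E
python3 - <<'E'
from h import *
Z=dict(dust_pot=0,ring_handle=.145,ring_pointer=.158,lock_mark=.158,glue_bottle=0,drip_tray=0,wax_tin=.005,screwdriver=.015,file=.01,resin_board=0)
for c in('top','scene'):
    snap(c,c+'1.png')
    for n,z in Z.items(): marks(c,n,z)
o=get_obs();print(o['t'],o['tool_pos'],o['ee_rot'],o['force'])
for c in('top','scene'):print(np.array(get_calibration(c)['T']).round(3))
E
```

```text
top ring_handle 0.57 [343.7 216.1] [ 0.5702 -0.0619  0.145 ]
top ring_pointer 0.82 [323.1 210.5] [ 0.5812 -0.0147  0.158 ]
top lock_mark 0.75 [291.6 237.1] [0.523  0.0537 0.158 ]
top lock_mark 0.55 [128.9 255.8] [0.4796 0.4067 0.158 ]
top glue_bottle 0.93 [286.  309.2] [0.3416 0.0598 0.    ]
top glue_bottle 0.89 [234.  283.7] [0.405  0.1927 0.    ]
top glue_bottle 0.69 [321.3 299. ] [ 0.3678 -0.0299  0.    ]
top glue_bottle 0.66 [323.4 258.1] [ 0.4717 -0.0353  0.    ]
top drip_tray 0.64 [413.  262.5] [ 0.4614 -0.2667  0.    ]
top drip_tray 0.24 [316.3 126. ] [ 0.8165 -0.0174  0.    ]
top wax_tin 0.86 [413.9 238. ] [ 0.5243 -0.2682  0.005 ]
top wax_tin 0.56 [322.5 260. ] [ 0.4671 -0.0324  0.005 ]
top screwdriver 0.93 [412.  159.7] [ 0.7262 -0.2635  0.015 ]
top screwdriver 0.29 [415.4 237.7] [ 0.525  -0.2685  0.015 ]
top screwdriver 0.21 [313.5 124.8] [ 0.8152 -0.0085  0.015 ]
top file 0.72 [316.6 124.6] [ 0.8172 -0.0172  0.01  ]
top resin_board 0.79 [132.2 252.3] [0.4824 0.4569 0.    ]
top resin_board 0.16 [326.3 212.7] [ 0.5884 -0.0429  0.    ]
scene dust_pot 0.63 [269.3 233.4] [0.58
[... 431 characters left out ...]
8 0.1856 0.    ]
scene screwdriver 0.88 [157.5 216.7] [ 0.7435 -0.2563  0.015 ]
scene file 0.68 [195.5 265.5] [ 0.8187 -0.0307  0.01  ]
scene resin_board 0.8 [400.9 267. ] [0.476  0.4631 0.    ]
scene resin_board 0.4 [214.6 168.6] [ 0.4488 -0.2654  0.    ]
1.1 [ 0.16763807 -0.62800004  0.30270592] [-3.14157154e+00  4.16656311e-06  2.60889120e-01] [ 0.14729826  0.54112116 -1.12628806]
[[ 7.000e-03  9.980e-01 -6.900e-02  5.130e-01]
 [-1.000e+00  7.000e-03 -1.000e-03  9.300e-02]
 [-0.000e+00  6.900e-02  9.980e-01  1.005e+00]
 [ 0.000e+00  0.000e+00  0.000e+00  1.000e+00]]
[[-0.574 -0.594  0.564  1.398]
 [ 0.819 -0.409  0.403  0.656]
 [-0.009  0.693  0.721  1.146]
 [ 0.     0.     0.     1.   ]]
```

View pics/top1.png

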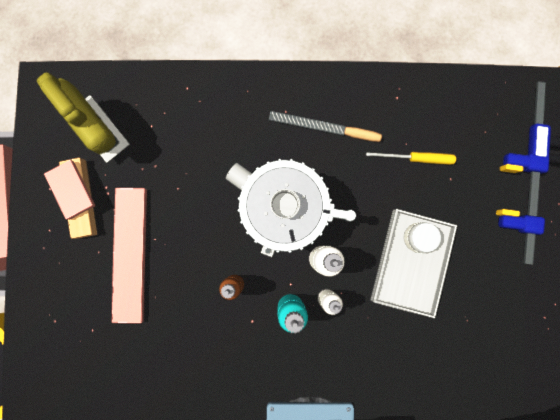

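View pics/scene1.png

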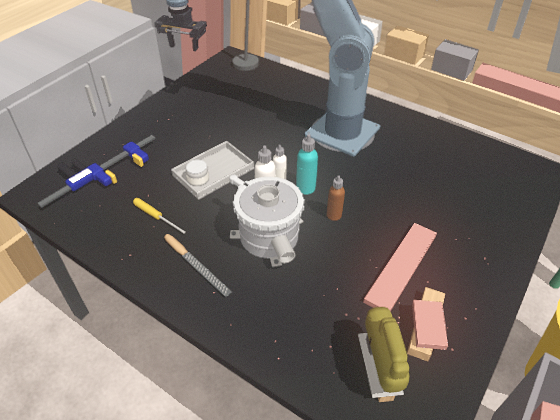

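The top picture shows the large white bottle at about (327,260) with its cap near (336,263). The small white one is at (330,302), the tray around (413,262) with the tin at (425,237), the ring centre near (286,205), the handle boss at (349,215) and the mark at (292,237). I'll enlarge that area and measure it.

```bash
python3 - <<'E'
from h import *
im=snap('top')
for n in('glue_bottle','drip_tray','wax_tin','lock_ring','dust_pot'):
    for s in silhouettes('top',n)[:4]:
        m=s['pixels'].astype(np.uint8);ys,xs=np.nonzero(m)
        c=max(cv2.findContours(m,0,2)[0],key=cv2.contourArea)
        print(n,round(s['score'],2),m.sum(),xs.mean().round(1),ys.mean().round(1),im[m>0].mean(0).round(), np.round(cv2.minAreaRect(c)[0],1))
        if n=='drip_tray' and s['score']>.5:
            for p in cv2.boxPoints(cv2.minAreaRect(c)): print('  corner',p.round(1),at('top',p,.03)[:2].round(4))
        if n in('wax_tin',): print('  tin',at('top',cv2.minEnclosingCircle(c)[0],.065).round(3))
crop=im[150:320,220:470];cv2.imwrite('pics/c1.png',cv2.resize(cv2.cvtColor(crop,cv2.COLOR_RGB2BGR),None,fx=3.2,fy=3.2,interpolation=cv2.INTER_CUBIC))
E
```

```text
glue_bottle 0.81 441 330.0 301.5 [203. 200. 194.] [329.9 301.6]
glue_bottle 0.72 461 231.6 286.6 [119.  92.  76.] [232.  286.5]
glue_bottle 0.64 892 326.3 259.6 [206. 203. 198.] [326. 260.]
glue_bottle 0.56 947 291.6 313.3 [ 77. 157. 153.] [292. 313.]
drip_tray 0.98 5313 412.2 267.5 [226. 225. 219.] [413.6 262.8]
  corner [369.2 301.2] [ 0.3671 -0.1453]
  corner [393.1 207.7] [ 0.5998 -0.2074]
  corner [457.9 224.3] [ 0.5592 -0.3726]
  corner [434.  317.8] [ 0.3261 -0.3077]
wax_tin 0.72 841 421.6 237.5 [241. 241. 237.] [421.5 237. ]
  tin [ 0.525 -0.265  0.065]
lock_ring 0.81 2406 290.3 206.5 [243. 244. 243.] [288.2 208.9]
lock_ring 0.39 4239 128.9 254.8 [242. 205. 186.] [129.1 255. ]
dust_pot 0.91 7328 283.8 204.2 [230. 230. 228.] [286.2 195.5]
```

View pics/c1.png

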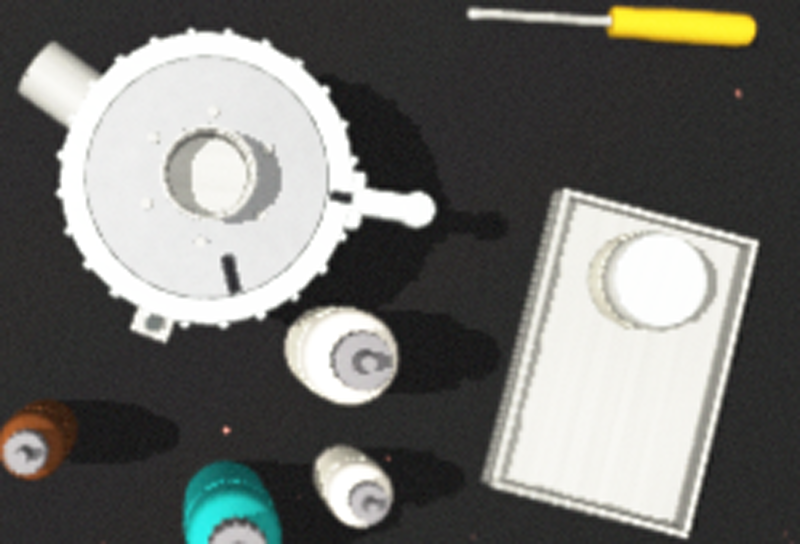

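The crop shows the lid centre at (207,176), the pointer at (342,197), the mark at (231,273), the boss at (417,210), the big bottle's cap at (362,360) and the small bottle's cap at (368,502). The tray corners are at (562,190), (757,242), (688,535) and (486,484).

```bash
python3 - <<'E'
from h import *
f=lambda x,y,z:at('top',(220+(x+.5)/3.2-.5,150+(y+.5)/3.2-.5),z)
A=f(207,176,.156);P=f(342,197,.158);M=f(231,273,.158);B=f(417,210,.154);C=f(362,360,.202);S=f(368,502,.15)
for n,v in dict(A=A,P=P,M=M,B=B,cap=C,small=S).items():
    d=(v-A)[:2];print(n,v.round(4),'r',np.hypot(*d).round(4),'ang',np.degrees(np.arctan2(d[1],d[0])).round(1))
c=np.array([f(*p,.03)[:2] for p in((562,190),(757,242),(688,535),(486,484))]);print(c.round(4),c.mean(0).round(4),[np.linalg.norm(c[i]-c[i-1]).round(3) for i in range(4)])
print('tin',f(660,280,.065), 'body',f(348,352,.15),f(342,356,.14))
o=get_obs();print(o['q'],o['force'])
E
```

```text
A [0.5936 0.0697 0.156 ] r 0.0 ang 0.0
P [ 0.5797 -0.0221  0.158 ] r 0.0928 ang -98.6
M [0.5276 0.0531 0.158 ] r 0.068 ang -165.9
B [ 0.5715 -0.074   0.154 ] r 0.1454 ang -98.7
cap [ 0.4718 -0.0288  0.202 ] r 0.1566 ang -141.0
small [ 0.3734 -0.0407  0.15  ] r 0.2463 ang -153.4
[[ 0.5966 -0.2129]
 [ 0.5567 -0.3682]
 [ 0.3284 -0.3093]
 [ 0.3679 -0.1511]] [ 0.4624 -0.2604] [np.float64(0.237), np.float64(0.16), np.float64(0.236), np.float64(0.163)]
tin [ 0.52587478 -0.27603226  0.065     ] body [ 0.47454038 -0.02715698  0.15      ] [ 0.47132434 -0.02441468  0.14      ]
[ 1.24381488  0.53638864 -0.00438766  1.53786794  0.00261715  1.06726653
 -0.07121477] [-0.25636098 -0.58349917 -0.50154566]
```

Call:
move_arm --rows '[[[0,0,0],[0.2,0.4,0.2],1],[[0,0,0],[0.38,0.75,0.2],1],[[0,0,0],[0.38,0.75,0.1],1],[[0,0,0],[0.38,0.75,0],1],[[0,0,0],[0.38,0.75,0],1],[[0,0,0],[0.38,0.75,0],1],[[0,0,0],[0.38,0.75,0],1],[[0,0,0],[0.38,0.75,0],1],[[0,0,0],[0.38,0.75,0],1],[[0,0,0],[0.38,0.75,0],1]]'

```text
t: 2.23
tool_pos: [0.3129, -0.3405, 0.323]
ee_rot: [3.141, -0.0, 0.261]
force: [0.7, -0.3, 0.6]
grip_width: 1.0
grip_force: 0.0
```

Call:
move_arm --rows '[[[0,0,0],[0.38,0.75,0],1],[[0,0,0],[0.38,0.75,0],1],[[0,0,0],[0.38,0.75,0],1],[[0,0,0],[0.38,0.75,0],1],[[0,0,0],[0.38,0.75,0],1],[[0,0,0],[0.38,0.75,0],1],[[0,0,0],[0.38,0.75,0],1],[[0,0,0],[0.38,0.75,0],1],[[0,0,0],[0.3,0.6,0],1],[[0,0,0],[0,0,0],1]]'

```text
t: 3.07
tool_pos: [0.4482, -0.0727, 0.3233]
ee_rot: [-3.14, -0.003, 0.268]
force: [0.1, 0.5, 0.0]
grip_width: 0.998
grip_force: 0.0
```

```bash
python3 - <<'E'
from h import *
o=get_obs();print(o['t'],o['tool_pos'],o['ee_rot'],o['q'])
a=snap('top','t2.png');b=snap('scene')
w=lambda im,x,y:cv2.resize(cv2.cvtColor(im[y:y+140,x:x+130],cv2.COLOR_RGB2BGR),None,fx=3,fy=3)
cv2.imwrite('pics/c2.png',np.hstack([w(a,270,190),w(b,210,90)]))
E
```

```text
3.0667 [ 0.44817721 -0.07265967  0.32329384] [-3.14008818e+00 -3.05390706e-03  2.68472400e-01] [ 0.40938935  0.19849542 -0.38935961  1.99487906  0.08852787  0.96208086
 -1.32590383]
```

View pics/c2.png

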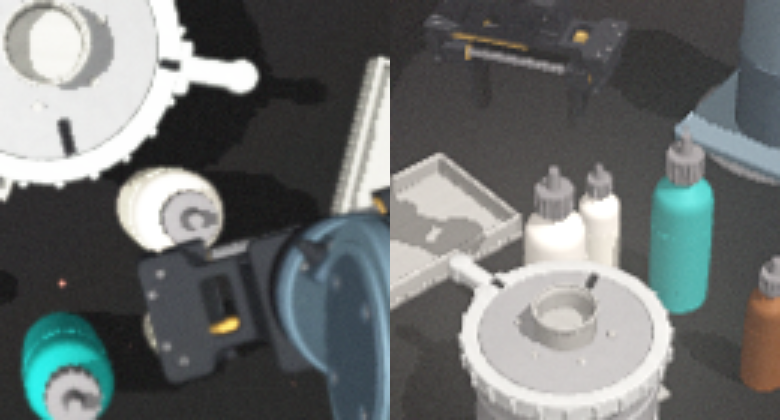

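The crop shows the gripper short of the bottle, with the path clear. I'll check the cap position against the scene camera.

```bash
python3 - <<'E'
from h import *
print(at('scene',(264.3,153.5),.187),proj('scene',[(.472,-.027,.187),(.472,-.027,.172),(.472,-.027,.202)]),proj('top',[(.472,-.027,.202)]))
E
```

```text
[ 0.4635469  -0.03376786  0.187     ] [[264.49321908 155.76717503]
 [264.58114704 159.53691045]
 [264.40409637 151.943987  ]] [[331.88270651 262.07018255]]
```

Call:
move_arm --rows '[[[0,0,0],[0.15,0.3,0],1],[[0,0,0],[0.15,0.3,0],1],[[0,0,0],[0.15,0.3,0],1],[[0,0,0],[0.14,0.24,0],1],[[0,0,0],[0,0,0],1],[[0,0,0],[0,0,0],1]]'

```text
t: 3.67
tool_pos: [0.4692, -0.0337, 0.3226]
ee_rot: [3.141, 0.001, 0.26]
force: [0.1, -0.0, -0.1]
grip_width: 0.997
grip_force: 0.0
```

Call:
move_arm --rows '[[[0,0,0],[0.03,0.1,-0.3],1],[[0,0,0],[0,0,-0.4],1],[[0,0,0],[0,0,-0.4],1],[[0,0,0],[0,0,-0.4],1],[[0,0,0],[0,0,-0.4],1],[[0,0,0],[0,0,-0.3],1],[[0,0,0],[0,0,0],1],[[0,0,0],[0,0,0],1]]'

```text
t: 4.33
tool_pos: [0.4701, -0.0298, 0.2345]
ee_rot: [3.141, 0.002, 0.259]
force: [-0.2, 0.9, 0.8]
grip_width: 1.0
grip_force: 0.0
```

```bash
python3 - <<'E'
from h import *
o=get_obs();print(o['t'],o['tool_pos'],o['ee_rot'],o['force'])
a=snap('top');b=snap('scene')
w=lambda im,x,y:cv2.resize(cv2.cvtColor(im[y:y+140,x:x+130],cv2.COLOR_RGB2BGR),None,fx=3,fy=3)
cv2.imwrite('pics/c3.png',np.hstack([w(a,270,190),w(b,210,90)]))
E
```

```text
4.3333 [ 0.4700889  -0.02976373  0.23449278] [3.14148761e+00 1.78846339e-03 2.59109665e-01] [-0.16645915  0.87349149  0.80855249]
```

View pics/c3.png

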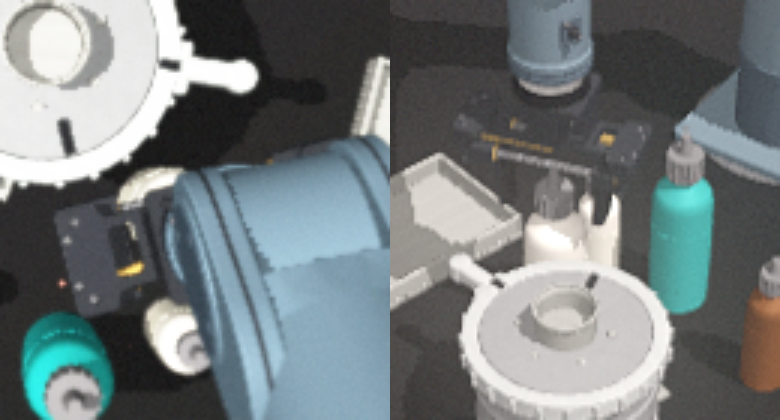

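The cap sits under the gripper, with the right finger between it and the small bottle. I'll close.

Call:
move_arm --rows '[[[0,0,0],[0,0,-0.05],0.45],[[0,0,0],[0,0,0],0.3],[[0,0,0],[0,0,0],0.2],[[0,0,0],[0,0,0],0.1],[[0,0,0],[0,0,0],0.1],[[0,0,0],[0,0,0],0.1],[[0,0,0],[0,0,0],0.1],[[0,0,0],[0,0,0],0.1]]' --squeeze 30

```text
t: 5.1
tool_pos: [0.4708, -0.0284, 0.2327]
ee_rot: [3.142, 0.0, 0.261]
force: [0.8, -0.7, -0.1]
grip_width: 0.42
grip_force: 30.3
```

Call:
move_arm --rows '[[[0,0,0],[0,0,0.2],0.1],[[0,0,0],[0,0,0.35],0.1],[[0,0,0],[0,0,0.35],0.1],[[0,0,0],[0,0,0.35],0.1],[[0,0,0],[0,0,0.25],0.1],[[0,0,0],[-0.05,-0.2,0],0.1],[[0,0,0],[-0.1,-0.4,0],0.1],[[0,0,0],[-0.12,-0.45,0],0.1],[[0,0,0],[-0.14,-0.5,0],0.1],[[0,0,0],[-0.16,-0.5,0],0.1]]'

```text
t: 5.93
tool_pos: [0.447, -0.1117, 0.2919]
ee_rot: [-3.141, 0.001, 0.261]
force: [0.1, -0.2, -4.7]
grip_width: 0.42
grip_force: 30.0
```

Call:
move_arm --rows '[[[0,0,0],[-0.16,-0.5,0],0.1],[[0,0,0],[-0.16,-0.5,0],0.1],[[0,0,0],[-0.16,-0.5,0],0.1],[[0,0,0],[-0.16,-0.5,0],0.1],[[0,0,0],[-0.16,-0.5,0],0.1],[[0,0,0],[-0.14,-0.45,0],0.1],[[0,0,0],[-0.08,-0.25,0],0.1],[[0,0,0],[-0.05,-0.15,0],0.1],[[0,0,0],[0,0,0],0.1],[[0,0,0],[0,0,0],0.1]]'

```text
t: 6.77
tool_pos: [0.4053, -0.2437, 0.2924]
ee_rot: [-3.141, 0.0, 0.261]
force: [0.0, 0.4, -4.6]
grip_width: 0.427
grip_force: 30.0
```

```bash
python3 - <<'E'
from h import *
o=get_obs();print(o['t'],o['tool_pos'],o['ee_rot'],o['force'])
a=snap('top');b=snap('scene')
w=lambda im,x,y:cv2.resize(cv2.cvtColor(im[y:y+140,x:x+130],cv2.COLOR_RGB2BGR),None,fx=3,fy=3)
cv2.imwrite('pics/c4.png',np.hstack([w(a,350,200),w(b,160,90)]))
E
```

```text
6.7667 [ 0.40525173 -0.24368204  0.29243078] [-3.14067570e+00  1.63245572e-04  2.61246426e-01] [ 0.02934228  0.36185514 -4.59805311]
```

View pics/c4.png

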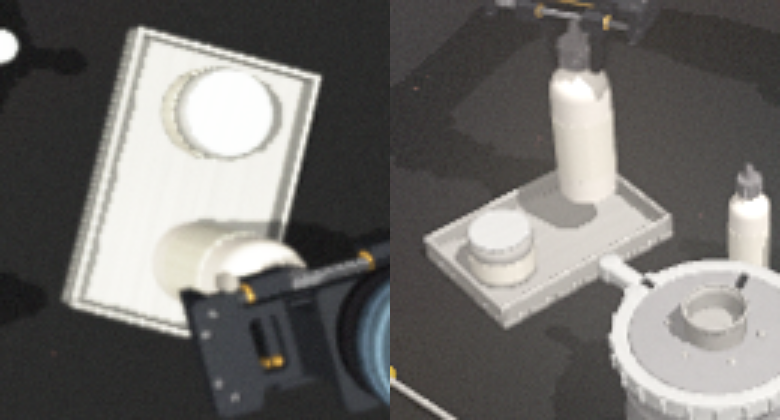

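The bottle hangs upright over the free end of the tray, clear of the walls and the tin. I'll lower it.

Call:
move_arm --rows '[[[0,0,0],[0,0,-0.2],0.1],[[0,0,0],[0,0,-0.3],0.1],[[0,0,0],[0,0,-0.3],0.1],[[0,0,0],[0,0,-0.2],0.1],[[0,0,0],[0,0,-0.15],0.1],[[0,0,0],[0,0,-0.1],0.1],[[0,0,0],[0,0,0],0.1],[[0,0,0],[0,0,0],0.1]]'

```text
t: 7.53
tool_pos: [0.4054, -0.2444, 0.2428]
ee_rot: [-3.142, -0.0, 0.261]
force: [-0.2, 0.2, -5.9]
grip_width: 0.424
grip_force: 30.0
```

Call:
move_arm --rows '[[[0,0,0],[0,0,-0.05],0.1],[[0,0,0],[0,0,-0.04],0.1],[[0,0,0],[0,0,-0.03],0.1],[[0,0,0],[0,0,0],0.1]]'

```text
t: 7.87
tool_pos: [0.4052, -0.2444, 0.2378]
ee_rot: [-3.142, 0.0, 0.261]
force: [0.7, 0.2, -4.4]
grip_width: 0.422
grip_force: 30.0
```

Call:
move_arm --rows '[[[0,0,0],[0,0,-0.03],0.1],[[0,0,0],[0,0,0],0.1]]'

```text
t: 8.03
tool_pos: [0.406, -0.2446, 0.2378]
ee_rot: [3.141, -0.001, 0.261]
force: [-1.9, 0.4, 5.3]
grip_width: 0.417
grip_force: 30.0
```

Call:
move_arm --rows '[[[0,0,0],[0,0,0],0.6],[[0,0,0],[0,0,0],0.8],[[0,0,0],[0,0,0],1],[[0,0,0],[0,0,0],1],[[0,0,0],[0,0,0.2],1],[[0,0,0],[0,0,0.4],1],[[0,0,0],[0,0,0.5],1],[[0,0,0],[0,0,0.5],1],[[0,0,0],[0,0,0.6],1],[[0,0,0],[0,0,0.3],1]]'

```text
t: 8.87
tool_pos: [0.406, -0.2447, 0.3398]
ee_rot: [3.139, -0.003, 0.261]
force: [1.5, -0.1, -0.0]
grip_width: 0.999
grip_force: 0.0
```

```bash
python3 - <<'E'
from h import *
o=get_obs();print(o['t'],o['tool_pos'],o['ee_rot'],o['force'],o['q'])
a=snap('top');b=snap('scene')
for c in('top','scene'): marks(c,'glue_bottle',.005);marks(c,'ring_pointer',.158)
w=lambda im,x,y:cv2.resize(cv2.cvtColor(im[y:y+140,x:x+130],cv2.COLOR_RGB2BGR),None,fx=3,fy=3)
cv2.imwrite('pics/c5.png',np.hstack([w(a,350,200),w(b,160,90)]))
E
```

```text
8.8667 [ 0.40601158 -0.24469935  0.33983844] [ 3.13911352e+00 -2.59869859e-03  2.60898556e-01] [ 1.47407091 -0.06098612 -0.0254684 ] [ 0.69752454  0.20494501 -0.2850495   1.93581511  0.06813913  1.00635155
 -0.92805454]
top glue_bottle 0.86 [406.2 284.8] [ 0.4049 -0.2467  0.005 ]
top glue_bottle 0.77 [322.4 294.7] [ 0.3794 -0.0322  0.005 ]
top glue_bottle 0.67 [233.7 283.9] [0.405  0.1931 0.005 ]
top glue_bottle 0.62 [287.  305.8] [0.351  0.0575 0.005 ]
top ring_pointer 0.86 [326.  212.1] [ 0.5778 -0.0209  0.158 ]
scene glue_bottle 0.88 [227.3 164.5] [ 0.4104 -0.2379  0.005 ]
scene glue_bottle 0.78 [279.2 181.2] [ 0.378  -0.0362  0.005 ]
scene glue_bottle 0.73 [307.4 189.5] [0.3582 0.0652 0.005 ]
scene glue_bottle 0.6 [330.9 213.2] [0.4086 0.1859 0.005 ]
scene ring_pointer 0.6 [248.8 185.3] [ 0.5802 -0.0072  0.158 ]
```

View pics/c5.png

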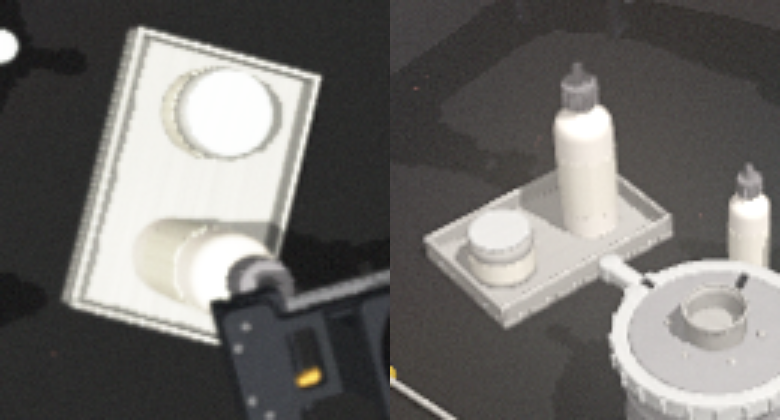

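The bottle stands upright in the tray at about (0.405,-0.246), and the ring pointer is unmoved at -98.6°. Next I'll go above the handle at radius 128 mm, yawed so that the fingers straddle the bar.

Call:
move_arm --rows '[[[0,0,0.5],[0.14,0.15,0],1],[[0,0,0.95],[0.28,0.31,0],1],[[0,0,0.95],[0.28,0.31,0],1],[[0,0,0.95],[0.28,0.31,0],1],[[0,0,0.95],[0.28,0.31,0],1],[[0,0,0.95],[0.28,0.31,0],1],[[0,0,0.95],[0.28,0.31,0],1],[[0,0,0.95],[0.28,0.31,0],1],[[0,0,0.95],[0.28,0.31,0],1],[[0,0,0.95],[0.28,0.31,0],1]]'

```text
t: 10.0
tool_pos: [0.5121, -0.1254, 0.3359]
ee_rot: [-3.14, 0.0, 0.991]
force: [0.1, 0.4, -0.7]
grip_width: 1.0
grip_force: 0.0
```

Call:
move_arm --rows '[[[0,0,0.95],[0.28,0.31,0],0.6],[[0,0,0.95],[0.28,0.31,0],0.6],[[0,0,0.95],[0.28,0.31,0],0.6],[[0,0,0.95],[0.28,0.31,0],0.6],[[0,0,0.95],[0.28,0.31,0],0.6],[[0,0,0.7],[0.15,0.2,0],0.6],[[0,0,0],[0,0,0],0.6],[[0,0,0],[0,0,0],0.6]]'

```text
t: 10.67
tool_pos: [0.5734, -0.0561, 0.3358]
ee_rot: [-3.14, -0.001, 1.422]
force: [-0.6, -1.2, 0.4]
grip_width: 0.604
grip_force: 0.0
```

Call:
move_arm --rows '[[[0,0,0],[0.02,-0.02,-0.4],0.6],[[0,0,0],[0,0,-0.5],0.6],[[0,0,0],[0,0,-0.5],0.6],[[0,0,0],[0,0,-0.5],0.6],[[0,0,0],[0,0,-0.5],0.6],[[0,0,0],[0,0,-0.5],0.6],[[0,0,0],[0,0,-0.4],0.6],[[0,0,0],[0,0,-0.2],0.6],[[0,0,0],[0,0,0],0.6],[[0,0,0],[0,0,0],0.6]]'

```text
t: 11.5
tool_pos: [0.5742, -0.058, 0.1969]
ee_rot: [-3.141, 0.0, 1.42]
force: [0.8, -0.2, 0.8]
grip_width: 0.599
grip_force: 0.0
```

Call:
move_arm --rows '[[[0,0,0],[0,0,0],0.1],[[0,0,0],[0,0,0],0.1],[[0,0,0],[0,0,0],0.1],[[0,0,0],[0,0,0],0.1],[[0,0,0],[0,0,0],0.1]]' --squeeze 10

```text
t: 11.92
tool_pos: [0.5746, -0.0576, 0.1971]
ee_rot: [3.141, 0.0, 1.421]
force: [-0.1, -0.3, -0.2]
grip_width: 0.248
grip_force: 0.0
```

Call:
move_arm --rows '[[[0,0,0],[0,0,0],0.1],[[0,0,0],[0,0,0],0.1]]'

```text
t: 12.08
tool_pos: [0.5749, -0.0578, 0.1971]
ee_rot: [3.14, 0.0, 1.421]
force: [0.6, 0.0, 1.0]
grip_width: 0.213
grip_force: 8.3
```

```bash
python3 - <<'E'
from h import *
a=np.radians(np.linspace(-98.6,-165.9,21));p=.128*np.c_[np.cos(a),np.sin(a)]
print((np.diff(p,axis=0)/.04).round(3).tolist(),np.diff(a)[0]/.08, p[-1]+[.5936,.0697])
E
```

```text
[[-0.185, 0.034], [-0.183, 0.044], [-0.18, 0.055], [-0.176, 0.065], [-0.172, 0.076], [-0.167, 0.086], [-0.162, 0.095], [-0.156, 0.105], [-0.15, 0.114], [-0.143, 0.122], [-0.135, 0.13], [-0.127, 0.138], [-0.119, 0.145], [-0.11, 0.152], [-0.101, 0.158], [-0.092, 0.164], [-0.082, 0.169], [-0.072, 0.174], [-0.062, 0.178], [-0.051, 0.181]] -0.7341291166201136 [0.46945638 0.03851728]
```

Gripped at 18.7 mm, which matches the bar. Turning along the arc.

Call:
move_arm --rows '[[[0,0,-0.73],[-0.185,0.034,0],0.1],[[0,0,-0.73],[-0.183,0.044,0],0.1],[[0,0,-0.73],[-0.18,0.055,0],0.1],[[0,0,-0.73],[-0.176,0.065,0],0.1],[[0,0,-0.73],[-0.172,0.076,0],0.1],[[0,0,-0.73],[-0.167,0.086,0],0.1],[[0,0,-0.73],[-0.162,0.095,0],0.1],[[0,0,-0.73],[-0.156,0.105,0],0.1],[[0,0,-0.73],[-0.15,0.114,0],0.1],[[0,0,-0.73],[-0.143,0.122,0],0.1]]'

```text
t: 12.92
tool_pos: [0.5082, -0.0271, 0.1971]
ee_rot: [3.139, -0.0, 0.833]
force: [3.9, -4.0, 0.3]
grip_width: 0.21
grip_force: 8.3
```

Call:
move_arm --rows '[[[0,0,-0.73],[-0.135,0.13,0],0.1],[[0,0,-0.73],[-0.127,0.138,0],0.1],[[0,0,-0.73],[-0.119,0.145,0],0.1],[[0,0,-0.73],[-0.11,0.152,0],0.1],[[0,0,-0.73],[-0.101,0.158,0],0.1],[[0,0,-0.73],[-0.092,0.164,0],0.1],[[0,0,-0.73],[-0.082,0.169,0],0.1],[[0,0,-0.73],[-0.072,0.174,0],0.1],[[0,0,-0.73],[-0.062,0.178,0],0.1],[[0,0,-0.73],[-0.051,0.181,0],0.1]]'

```text
t: 13.75
tool_pos: [0.4685, 0.0363, 0.1968]
ee_rot: [3.14, 0.003, 0.249]
force: [-1.4, -5.6, 5.9]
grip_width: 0.21
grip_force: 8.4
```

Call:
move_arm --rows '[[[0,0,0],[0,0,0],0.1],[[0,0,0],[0,0,0],0.1],[[0,0,0],[0,0,0],0.1]]'

```text
t: 14.0
tool_pos: [0.4682, 0.038, 0.1968]
ee_rot: [-3.141, 0.003, 0.254]
force: [-3.6, 0.0, 6.1]
grip_width: 0.203
grip_force: 8.7
```

```bash
python3 - <<'E'
from h import *
a=snap('top');b=snap('scene')
for c in('top','scene'): marks(c,'ring_pointer',.158);marks(c,'lock_mark',.158)
w=lambda im,x,y:cv2.resize(cv2.cvtColor(im[y:y+100,x:x+100],cv2.COLOR_RGB2BGR),None,fx=4,fy=4)
cv2.imwrite('pics/c6.png',np.hstack([w(a,240,160),w(b,220,140)]))
E
```

```text
top ring_pointer 0.94 [295.2 246.8] [0.5021 0.0458 0.158 ]
top lock_mark 0.72 [292.8 234.2] [0.5293 0.051  0.158 ]
scene ring_pointer 0.55 [280.5 177.9] [0.5007 0.0517 0.158 ]
scene lock_mark 0.63 [159.2 219.4] [ 0.8309 -0.1298  0.158 ]
scene lock_mark 0.61 [277.1 187.6] [0.5411 0.0671 0.158 ]
```

View pics/c6.png

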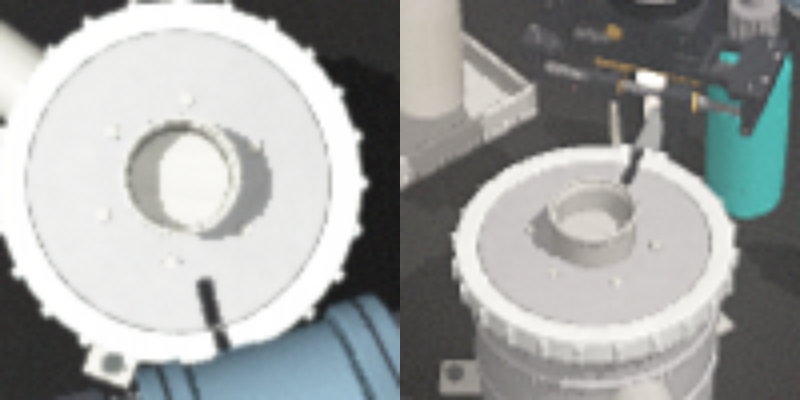

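Pointer and mark form one straight line. I'll release, lift and check.

Call:
move_arm --rows '[[[0,0,0],[0,0,0],0.5],[[0,0,0],[0,0,0],0.6],[[0,0,0],[0,0,0],0.6],[[0,0,0],[0,0,0.2],0.6],[[0,0,0],[0,0,0.4],0.6],[[0,0,0],[0,0,0.6],0.6],[[0,0,0],[0,0,0.7],0.6],[[0,0,0],[0,0,0.7],0.6],[[0,0,0],[0,0,0.5],0.6],[[0,0,0],[0,0,0],0.6]]'

```text
t: 15.13
tool_pos: [0.4715, 0.0382, 0.3253]
ee_rot: [3.14, -0.008, 0.253]
force: [0.5, 0.4, -0.3]
grip_width: 0.598
grip_force: 0.0
```

Call:
move_arm --rows '[[[0,0,0],[-0.1,-0.4,0.2],0.6],[[0,0,0],[-0.1,-0.6,0],0.6],[[0,0,0],[-0.1,-0.6,0],0.6],[[0,0,0],[-0.1,-0.6,0],0.6],[[0,0,0],[-0.1,-0.6,0],0.6],[[0,0,0],[0,-0.4,0],0.6],[[0,0,0],[0,0,0],0.6],[[0,0,0],[0,0,0],0.6]]'

```text
t: 15.8
tool_pos: [0.4491, -0.0905, 0.3284]
ee_rot: [-3.141, 0.001, 0.251]
force: [-0.4, -0.4, -0.1]
grip_width: 0.598
grip_force: 0.0
```

```bash
python3 - <<'E'
from h import *
o=get_obs();print(o['t'],o['force'])
a=snap('top')
for n in('ring_pointer','lock_mark','ring_handle'):marks('top',n,.15)
w=lambda im,x,y:cv2.resize(cv2.cvtColor(im[y:y+190,x:x+260],cv2.COLOR_RGB2BGR),None,fx=3,fy=3)
cv2.imwrite('pics/c7.png',w(a,220,150))
E
```

```text
15.8 [-0.39374365 -0.38529124 -0.07358623]
top ring_pointer 0.96 [293.2 245.6] [0.5046 0.0497 0.15  ]
top lock_mark 0.97 [290.9 238.2] [0.5207 0.0548 0.15  ]
top ring_handle 0.81 [298.9 264. ] [0.4647 0.0372 0.15  ]
```

View pics/c7.png

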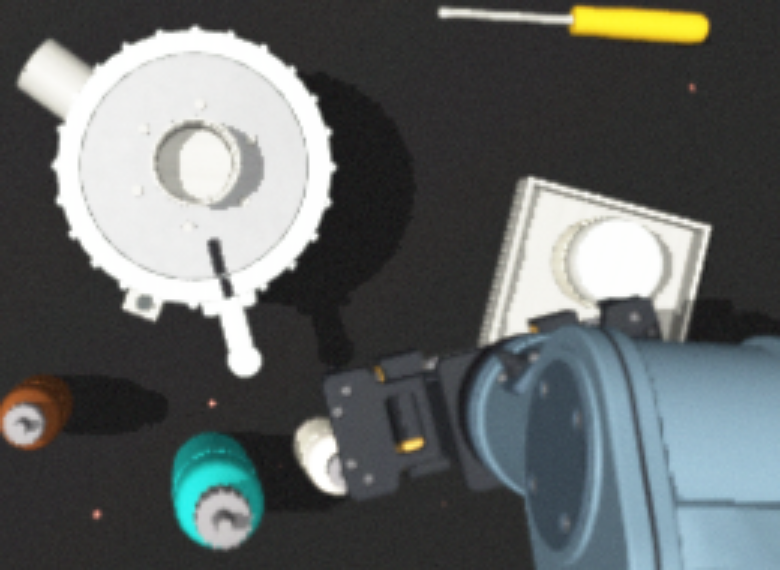

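Pointer and mark are in line, with the handle at -165.8° and the mark at -165.9°. The arm is clear and touching nothing, so I'll hand it in.

```bash
python3 -c "
from h import *
snap('scene');marks('scene','glue_bottle',.005);print(job_done())"
```

```text
scene glue_bottle 0.98 [333. 214.] [0.4079 0.1932 0.005 ]
scene glue_bottle 0.76 [223.8 162.2] [ 0.4076 -0.2562  0.005 ]
scene glue_bottle 0.76 [278.1 180.4] [ 0.3768 -0.0416  0.005 ]
scene glue_bottle 0.69 [307.8 185.6] [0.3412 0.0562 0.005 ]
the job is handed in; nothing more can be done
None
```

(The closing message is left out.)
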